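# Hold the mirror flap of an inspection jig at its balance point

## Robot

A 6-joint arm with a two-finger parallel gripper is mounted at the origin on a cart in front of the work surface, level with it; the furniture and walls round the work are solid. World frame = base frame: x ahead of the robot, y to its left, z up, the work surface at z = 0. Lengths are in m, angles in rad, forces in N, time in s.
With the tool pointing down it reaches from about 0.35 to 1 m from the base axis. Payload 7.1 kg.
Tool frame: the origin (TCP) lies between the finger pads; the fingertips stand 22 mm ahead of it and the grasp point (between the pads) lies 3 mm ahead of it; z points along the fingers, y is the line along which they close (so a half turn about z gives the same grasp; the last joint's range is limited). The gripper opens to 85 mm and grips with 20 to 120 N. Pads are 22 mm wide; open, the fingers measure 114 mm over their backs; the gripper's body (76 mm by 85 mm) begins 54 mm behind the grasp point. The pads swing forward as they close: fully open they stand 13 mm farther back than shut.
Start: joints at [-1.197, 0.423, 1.63, -0, 1.089, -0.019], TCP at [0.239, -0.577, 0.253] pointing down, gripper open.
Joint ranges: [-3, 3], [-0.9, 2.11], [0.09, 2.58], [-1.31, 4.45], [0.11, 2.69], [-2.54, 2.54]. Speed limits (rad/s): [2.39, 2.39, 3.01, 3.14, 3.14, 3.14].

## Interface

Orientations are given as a rotation vector (axis times angle).
In Python, from rig import manip gives the robot as it stands. The module is installed in compiled form; this text tells all that it offers. Calls block until the motion is done:
- manip.move_to(position, orientation): joint-space move of the TCP to a pose.
- manip.servo_line(position, orientation=None, rate=0.15): straight line of the TCP; orientation=None keeps the orientation; rate is the mean speed in m/s.
- manip.set_joints(angles): joint-space move.
- manip.command_gripper(opening, f_grip=None): finger opening in m; f_grip is the grip in N (None keeps the last); returns when the fingers have stopped.
- manip.hold(seconds).
- manip.solve_ik(position, orientation): joint angles nearest the present ones, or None.
- manip.camera(name): name is "scene" or "top" or "wrist"; returns a dict with "image" (400x640x3 uint8, red, green, blue), "fx", "fy", "cx", "cy" (pixels), "cam_to_world" (4x4, takes a point from camera to world coordinates); the wrist camera has in their place "mount" (4x4, takes a point from camera to tool coordinates, whose origin is the TCP and whose axes are the flange's). Camera axes: x right, y down, z forward; pixel columns grow to the right and rows downward; lengths in m; the calibration is good to about 2 mm. A picture is of the moment at which its call begins: read the wrist's pose just before it. There is no depth.
A pose or a line that the arm cannot do raises manip.IKError and nothing moves.
- manip.sign_off(): hands the job in; it is judged then, once.
Readings, each from a call of its own:
- manip.get_time(): time.
- manip.get_joint_positions(): joint angles.
- manip.get_joint_vel(): joint speeds.
- manip.get_tau(): joint torques, N m.
- manip.get_position(): TCP position.
- manip.get_ee_rot(): TCP orientation.
- manip.get_contact_force(): force on the tool from outside, world axes, zero at the start.
- manip.get_torque(): the same for the moment, N m.
- manip.get_width(): finger opening in m.
- manip.get_grip_force(): force on a finger pad.
Only numpy, scipy, OpenCV 4.12 (cv2) and the standard library are available. Lean on these libraries where they do the work, as an engineer would, in place of code of your own. Each camera call takes 0.05 s, during which the arm holds its last target. There are 200 camera calls.

## Task

Set the small stack of wooden strips flat and square into the pocket of the inspection jig and let go of it. Then take the red handle bar of the jig's mirror flap, swing the flap up from its rear rest to its balance point, where it stands straight up over its hinge, and finish while still holding it there with the fingers: it has no stay and falls either way if let go. Never let the flap go well past upright towards the block, and leave the wooden plugs and the brass weight where they are.

Things in the scene. Friction and masses are not known exactly. Their poses are not given: they have to be found in the camera images.
- block: Stack of thin brown wooden strips fixed together as one solid block, 44 (x) x 100 (y) x 25 (z) mm, about 0.12 kg, lying flat on the bench left or right of the jig. Origin at the centre of its underside; y along its length. Best gripped across its 44 mm width. It may go into the pocket either way round.
- jig: Fixed jig: grey base plate, x -80 to 120, y -75 to 75, 10 mm thick; black pocket frame at the front (-x), two blue cheeks (y +-64 mm, 53 mm high) that carry the mirror flap behind it, two blue rest posts 86 mm high at x 110, y +-45 mm. Origin on the bench surface, x from pocket to hinge and rest (away from the robot at yaw 0), z up.
- pocket (a point): Centre of the pocket's floor, at (-30, 0, 10) mm in the jig's frame, axes as the jig's. The pocket is 48 mm (x) by 104 mm (y): 2 mm of play all round the block. Walls 12 mm high, the upper 4 mm flared outward by 4 mm; both long walls have a 44 mm wide notch in the middle, down to the floor, for the fingers. The seated block stands 13 mm above the walls.
- flap (a joint): Flap angle, rad. 0: closed over the pocket; 1.571: upright, the balance point; 2.3: leaning back on its rear rest, an end stop, where it starts. The flap (dark steel plate with mirrors, 110 mm wide, 6 mm thick, 18 to 105 mm from the hinge, 0.3 kg, centre of mass in the plane of hinge and bar) is almost free of friction and falls to whichever side it leans.
- flap_hinge (a point): Middle of the flap's hinge line, at (50, 0, 42) mm in the jig's frame; the line runs along the jig's y. At flap angle q the bar is at -135*cos(q) mm along the jig's x and 135*sin(q) mm up from here.
- flap_bar (a point): Middle of the red round handle bar at the flap's free edge: 12 mm thick, 80 mm long along the jig's y, 135 mm from the hinge, on two 12 mm thick arms 40 mm either side of the middle, 24 mm clear of the flap's edge. It can be pinched from above, fingers closing along the jig's x, and turns in the fingers as the flap swings.
- plug: Bystander: pale turned wooden plug, upright, 34 mm diameter, 40 mm high, on the other side of the jig from the block. Origin at the centre of its underside.
- brass_weight: Bystander: small knobbed brass weight, 26 mm diameter, 43 mm high, right behind the jig. Origin at the centre of its underside.
- oak_plug: Bystander: brown oak plug, 42 mm diameter, 48 mm high, left behind the jig. Origin at the centre of its underside.

How it is judged:
On the way, in this order (a step that is already met when the one before it is completed fails the run):
1. the block sits flat and square in the pocket, let go, while the flap is still on its rear rest (horizontal distance between block and pocket below 0.005 m and z of block in the frame of pocket between -0.003 and 0.003 m and angle between the y axis of block and the y axis of jig, either way round below 0.06 rad and angle between block's own z axis and vertical below 0.05 rad and contact force between the fingers and block below 0.1 N and value of joint flap above 2.2 rad), for 0.2 s.
2. the fingers have lifted the flap off its rear rest (value of joint flap below 2.1 rad and contact force between the fingers and flap above 0.2 N), for 0.1 s.
At the end, for the whole second after the job is handed in: The flap stands within 0.07 rad (4 degrees) of upright, still, with the fingers touching it; the block lies in the pocket, on its floor (3 mm), centred within 5 mm and square within 0.06 rad, not touched by the fingers or flap; the bystanders are within 25 mm of where they stood (value of joint flap between 1.501 and 1.641 rad and velocity of joint flap between -0.1 and 0.1 rad/s and contact force between the fingers and flap above 0.2 N and contact force between each of flap, the fingers and block below 0.1 N and horizontal distance between block and pocket below 0.005 m and z of block in the frame of pocket between -0.003 and 0.003 m and angle between the y axis of block and the y axis of jig, either way round below 0.06 rad and angle between block's own z axis and vertical below 0.05 rad and distance of each of plug, brass_weight, oak_plug from where it was at the start of the episode below 0.025 m); the arm keeps its last pose, push and grip.
It fails at once if the flap goes well past upright (more than 20 degrees) towards the block (value of joint flap below 1.22 rad).
It fails at once if a wooden plug or the brass weight is moved by more than 25 mm (distance of any of plug, brass_weight, oak_plug from where it was at the start of the episode above 0.025 m).
It also fails if it takes over 51 s, if anything falls off the work surface, if the arm or the gripper's body presses on something with over 40 N, if the wrist force passes 120 N, or if a joint passes its speed limit or range.

## Working session

There is one attempt and no reset: what is moved stays moved. The work goes in short steps, each a Python script; the robot and the scene stay as the last script left them, time stands still between calls to the robot, and variables do not carry over. Pictures are saved under pics/ and viewed, at most 10 in all, crops included, and the job is handed in when it is done.

```bash
mkdir -p pics
python3 - <<'E'
from rig import manip
import cv2,numpy as np,pickle
for n in ["top","scene"]:
    c=manip.camera(n); cv2.imwrite(f"pics/{n}0.png",c["image"][:,:,::-1])
    pickle.dump(c,open(n+".pkl","wb"))
    print(n,c["fx"],c["cx"],c["cy"],np.round(c["cam_to_world"],4).tolist())
print(manip.get_time(),manip.get_ee_rot())
E
```

```text
top 370.68958378181895 317.8198132100333 199.23075285501488 [[0.0279, -0.9968, 0.0755, 0.4794], [-0.9995, -0.0269, 0.0142, -0.013], [-0.0122, -0.0759, -0.997, 0.9037], [0.0, 0.0, 0.0, 1.0]]
scene 507.22116474114387 330.8274341307172 202.83496967948676 [[-0.6574, -0.4453, 0.608, -0.1926], [-0.7535, 0.3973, -0.5238, 0.6082], [-0.0083, -0.8024, -0.5967, 0.7648], [0.0, 0.0, 0.0, 1.0]]
0.1 [-3.07981347e+00 -6.12776757e-01  3.86681713e-04]
```

View pics/top0.png

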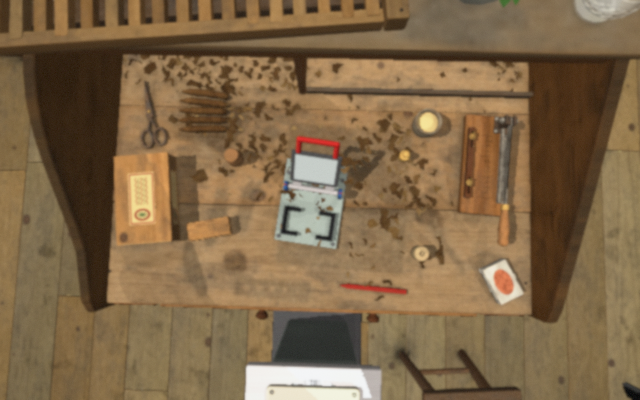

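View pics/scene0.png

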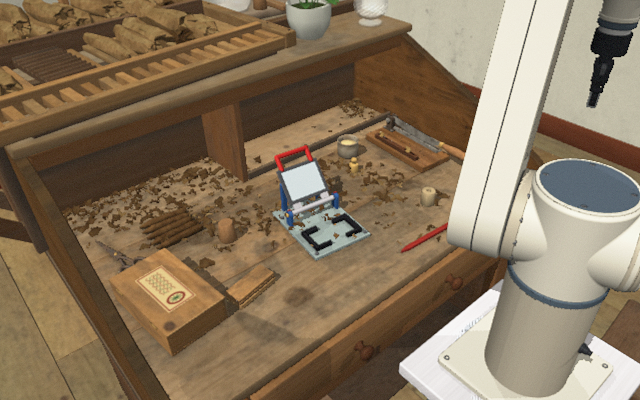

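Top view: the block is at about (209,228), lying near the cigar box. The jig pocket is at about (308,222), the flap bar at (318,142), the plug at (421,254), the weight at (404,155) and the oak plug at (232,156). I'll look closer with the wrist camera.

```bash
cat > h.py <<'E'
from rig import manip
import cv2,numpy as np,pickle
from scipy.spatial.transform import Rotation as R
def ray(c,T,uv,z):
    d=T[:3,:3]@np.array([(uv[0]-c["cx"])/c["fx"],(uv[1]-c["cy"])/c["fy"],1]); o=T[:3,3]
    return (o+d*(z-o[2])/d[2])
def down(yaw):  # tool z down, tool y axis at yaw+90deg (yaw=0: y closes along -world y)
    return (R.from_euler('z',yaw)*R.from_rotvec([np.pi,0,0])).as_rotvec()
def wrist(name):
    p=np.array(manip.get_position());r=R.from_rotvec(manip.get_ee_rot())
    c=manip.camera("wrist"); T=np.eye(4);T[:3,:3]=r.as_matrix();T[:3,3]=p
    c["T"]=T@c["mount"]; pickle.dump(c,open(name+".pkl","wb")); cv2.imwrite(f"pics/{name}.png",c["image"][:,:,::-1]); return c
E
python3 - <<'E'
from h import *
c=pickle.load(open("top.pkl","rb"));T=c["cam_to_world"]
for n,uv,z in [("block",(209,228),.025),("b1",(187,230),.025),("b2",(232,226),.025),("pocket",(308,222),.015),("bar",(318,142),.142),("plug",(421,254),.04),("oak",(232,156),.048),("baseFL",(276,239),.01),("baseFR",(335,247),.01)]: print(n,ray(c,T,uv,z).round(3))
b=ray(c,T,(209,228),.025);p=ray(c,T,(308,222),.015)
# closing along world x: yaw 90 
for yaw in (np.pi/2,-np.pi/2):
    print(yaw,manip.solve_ik([b[0],b[1],.3],down(yaw)),manip.solve_ik([p[0],p[1],.3],down(yaw)))
E
```

```text
block [0.471 0.256 0.025]
b1 [0.464 0.308 0.025]
b2 [0.477 0.201 0.025]
pocket [0.491 0.022 0.015]
bar [0.657 0.001 0.142]
plug [ 0.425 -0.242  0.04 ]
oak [0.64  0.203 0.048]
baseFL [0.449 0.098 0.01 ]
baseFR [ 0.434 -0.045  0.01 ]
1.5707963267948966 [ 4.75521725e-01  2.37483204e-01  1.78330349e+00 -4.44089210e-16
  1.12080596e+00  4.75521725e-01] [ 1.98876268e-02  1.68414557e-01  1.87195895e+00 -4.44089210e-16
  1.10121914e+00  1.98876268e-02]
-1.5707963267948966 None None
```

Run:
```python
from h import *
p0=manip.get_position()
manip.move_to([0.45,0.0,0.32],down(np.pi/2-.11))
c=wrist("w1"); print(np.round(c["mount"],3).tolist(),c["fx"],c["cx"],c["cy"])
manip.move_to([0.44,0.24,0.26],down(np.pi/2+.12))
wrist("w2"); print(manip.get_time(),manip.get_contact_force())
```

```text
[[0.0, -0.947, -0.321, 0.083], [1.0, 0.0, 0.0, 0.001], [0.0, -0.321, 0.947, -0.121], [0.0, 0.0, 0.0, 1.0]] 275.34189385877573 318.1744610354073 200.52393776614602
3.3833 [ 1.04202128 -1.33507934  0.36230677]
```

View pics/w1.png

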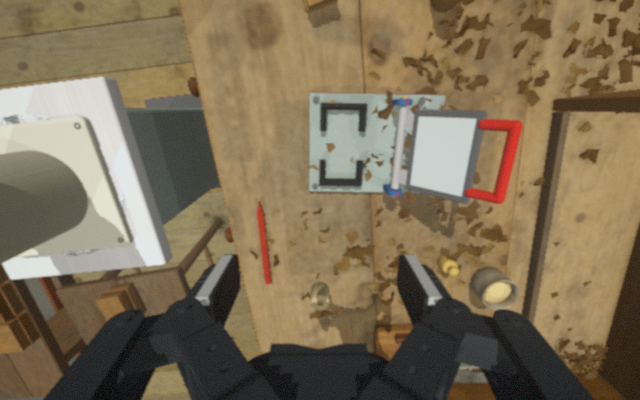

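View pics/w2.png

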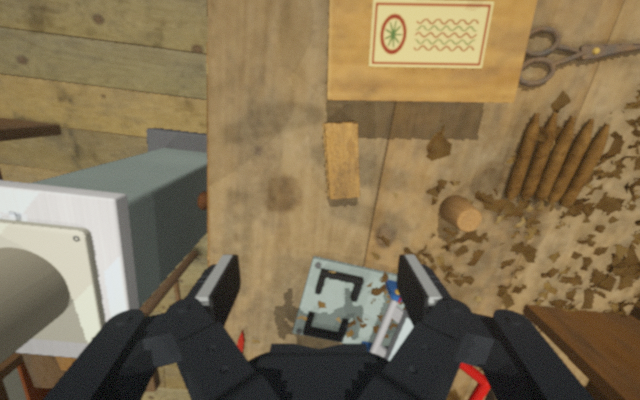

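The wrist views show the pocket frame at (320-366,102-187), the bar at about (510,160) and the block at (325-360,122-205). I'll enlarge these.

Run:
```python
import cv2,numpy as np
a=cv2.imread("pics/w1.png")[85:200,300:410];b=cv2.imread("pics/w2.png")[113:211,318:366]
f=lambda i:cv2.resize(i,None,fx=5,fy=5,interpolation=cv2.INTER_CUBIC)
o=np.zeros((575,790,3),np.uint8);o[:,:550]=f(a);o[:490,550:]=f(b);cv2.imwrite("pics/m1.png",o)
```

```text
(no output)
```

View pics/m1.png

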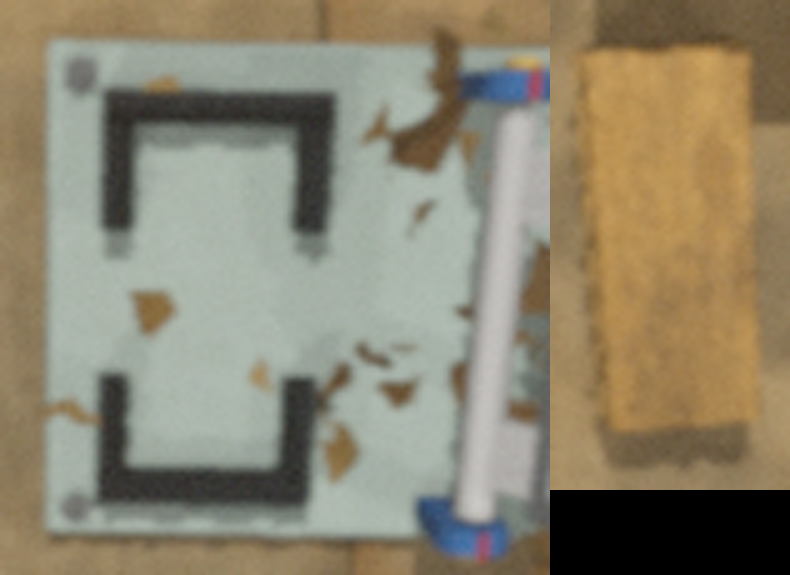

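Run:
```python
from h import *
def px(x,y,X,Y): return (x+(X+.5)/5-.5,y+(Y+.5)/5-.5)
c=pickle.load(open("w1.pkl","rb"))
q=[ray(c,c["T"],px(300,85,*p),.022)[:2] for p in [(104,93),(335,95),(308,503),(98,500)]]
g=[ray(c,c["T"],px(300,85,*p),.010)[:2] for p in [(48,40),(47,533)]]
ins=[ray(c,c["T"],px(300,85,*p),.022)[:2] for p in [(132,123),(296,124),(283,468),(125,468)]]
def rep(n,q):
    q=np.array(q);print(n,q.round(4).tolist(),"c",q.mean(0).round(4),"L",np.linalg.norm(q-np.roll(q,-1,0),axis=1).round(4))
    for a,b in [(0,3),(1,2)]:
        d=q[a]-q[b];print("  yaw",np.arctan2(-d[0],d[1]).round(4))
    for a,b in [(0,1),(3,2)]:
        d=q[b]-q[a];print("  yawx",np.arctan2(d[1],d[0]).round(4))
rep("frame",q);rep("inner",ins)
g=np.array(g);d=g[0]-g[1];print("base",g.round(4).tolist(),np.linalg.norm(d),np.arctan2(-d[0],d[1]))
yaw=np.arctan2(-d[0],d[1]);e=R.from_euler('z',yaw).as_matrix()[:2,:2];print("pocket from base",g.mean(0)+e@[.05,0])
bar=[ray(c,c["T"],p,.142)[:2] for p in [(515,125),(497,197)]];print("bar",bar)
c=pickle.load(open("w2.pkl","rb"))
q=[ray(c,c["T"],px(318,113,X-550,Y),.025)[:2] for X,Y in [(585,55),(750,52),(756,424),(610,428)]]
rep("block",q)
```

```text
frame [[0.4642, 0.087], [0.5301, 0.0791], [0.515, -0.0414], [0.4493, -0.0331]] c [0.4896 0.0229] L [0.0663 0.1214 0.0663 0.121 ]
  yaw -0.1239
  yaw -0.1245
  yawx -0.119
  yawx -0.1256
inner [[0.4714, 0.078], [0.5185, 0.0724], [0.5079, -0.0292], [0.4588, -0.0237]] c [0.4891 0.0244] L [0.0474 0.1022 0.0494 0.1025]
  yaw -0.1231
  yaw -0.1032
  yawx -0.1166
  yawx -0.1108
base [[0.4497, 0.1034], [0.4312, -0.0456]] 0.15021969233808063 -0.12346552113215584
pocket from base [0.49002901 0.02273515]
bar [array([0.66376356, 0.04155211]), array([ 0.65268263, -0.03714276])]
block [[0.4419, 0.3034], [0.4827, 0.309], [0.5004, 0.2128], [0.4611, 0.207]] c [0.4716 0.2581] L [0.0412 0.0978 0.0398 0.0983]
  yaw 0.1965
  yaw 0.1824
  yawx 0.1372
  yawx 0.1484
```

Jig: yaw −0.124, pocket at (0.490, 0.023). Next, a close look straight above the block.

Run:
```python
from h import *
manip.move_to([0.4716,0.258,0.11],down(np.pi/2+.165))
c=wrist("w3")
cv2.imwrite("pics/w3c.png",cv2.resize(c["image"][90:290,240:400,::-1],None,fx=3,fy=3,interpolation=cv2.INTER_CUBIC)); print(manip.get_time())
```

```text
4.1
```

View pics/w3c.png

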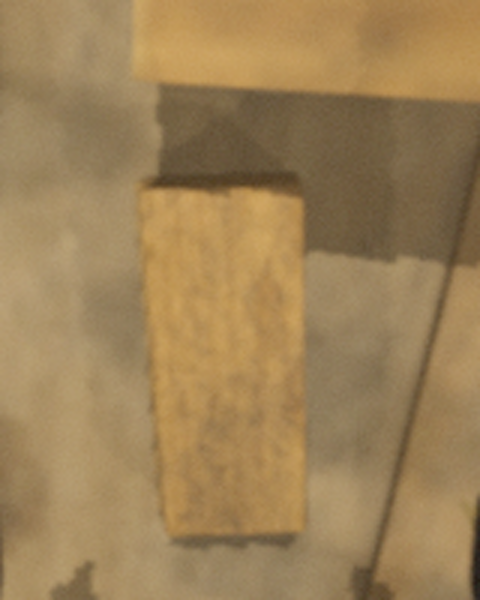

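Block top corners in the crop: (143,188), (302,190), (304,536), (168,535).

Run:
```python
from h import *
c=pickle.load(open("w3.pkl","rb"))
q=np.array([ray(c,c["T"],(240+(X+.5)/3-.5,90+(Y+.5)/3-.5),.025)[:2] for X,Y in [(143,188),(302,190),(304,536),(168,535)]])
print(q.round(4),q.mean(0),np.linalg.norm(q-np.roll(q,-1,0),axis=1))
for a,b in [(0,3),(1,2)]:
    d=q[a]-q[b];print("yaw",np.arctan2(-d[0],d[1]))
for a,b in [(0,1),(3,2)]:
    d=q[b]-q[a];print("yawx",np.arctan2(d[1],d[0]))
```

```text
[[0.4424 0.3042]
 [0.4817 0.3102]
 [0.501  0.2124]
 [0.4623 0.2063]] [0.47183608 0.25827787] [0.03971179 0.09965771 0.03923923 0.09982803]
yaw 0.20018167061365172
yaw 0.19551562560564367
yawx 0.15125083364840183
yawx 0.15503399955579367
```

Run:
```python
from h import *
b=[0.4718,0.2583]; o=down(np.pi/2+.185)
manip.command_gripper(.068)
manip.move_to([*b,.07],o)
manip.servo_line([*b,.026],o,rate=.08)
print(manip.get_contact_force())
manip.command_gripper(.03,45); print("w",manip.get_width(),manip.get_grip_force())
manip.servo_line([*b,.11],o,rate=.12); print("w",manip.get_width(),manip.get_contact_force(),manip.get_position())
o2=down(np.pi/2-.124)
manip.move_to([.490,.023,.10],o2)
manip.servo_line([.490,.023,.062],o2,rate=.1)
c=wrist("w4"); print(manip.get_time())
cv2.imwrite("pics/w4c.png",cv2.resize(c["image"][30:330,120:520,::-1],None,fx=2,fy=2,interpolation=cv2.INTER_CUBIC))
```

```text
[0.69728215 0.89954359 0.14061953]
w 0.043219730220186214 46.81762397289276
w 0.04288890369852452 [ 1.06581933 -0.2429609  -0.63894004] [0.47133179 0.25805125 0.10948089]
8.1167
```

View pics/w4c.png

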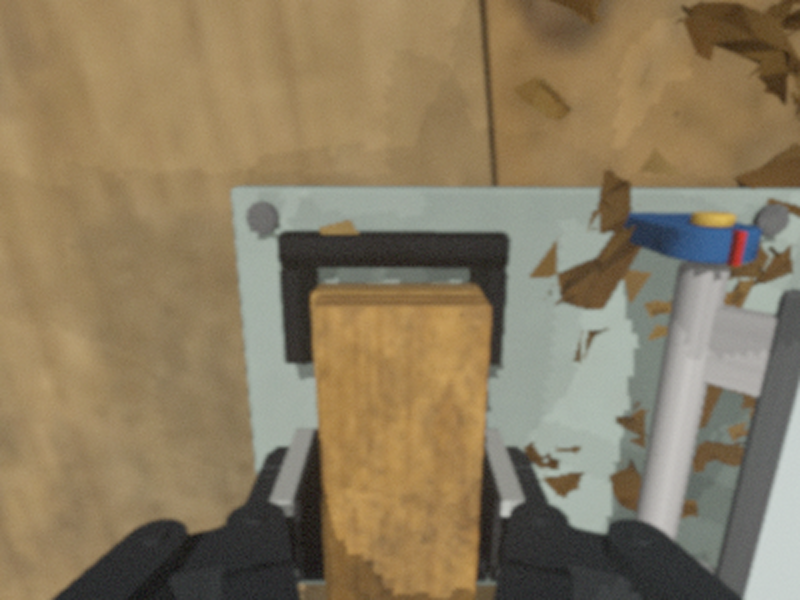

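Block is held square between the pads. Its far top edge runs (317,305)-(490,303) in the crop, and the frame's far outer edge runs (281,234)-(508,234).

Run:
```python
from h import *
c=pickle.load(open("w4.pkl","rb"))
p=np.array(manip.get_position());print(p, R.from_rotvec(manip.get_ee_rot()).as_euler('xyz'))
f=lambda X,Y,z:ray(c,c["T"],(120+(X+.5)/2-.5,30+(Y+.5)/2-.5),z)[:2]
e=R.from_euler('z',-.124).as_matrix()[:2,:2]
for n,X,Y,z in [("blkL",315,305,.061),("blkR",490,303,.061),("blkbotL",314,288,.037),("blkbotR",474,285,.037),("frL",281,234,.022),("frR",508,234,.022),("baseL",233,187,.01)]:
    print(n,(e.T@(f(X,Y,z)-p[:2])*1000).round(1), "rel pocket",(e.T@(f(X,Y,z)-[.49,.023])*1000).round(1))
```

```text
[0.4902888  0.02348442 0.06220835] [ 3.14130041e+00 -5.80309520e-05  1.44768227e+00]
blkL [-18.   50.8] rel pocket [-17.8  51.3]
blkR [22.  51.3] rel pocket [22.2 51.8]
blkbotL [-21.8  49.1] rel pocket [-21.5  49.6]
blkbotR [21.6 50. ] rel pocket [21.8 50.5]
frL [-32.9  61.6] rel pocket [-32.7  62.1]
frR [32.8 61.7] rel pocket [33.1 62.2]
baseL [-49.  74.] rel pocket [-48.8  74.5]
```

Run:
```python
from h import *
e=R.from_euler('z',-.124).as_matrix()[:2,:2]
t=np.array([.490,.023])+e@[0,.0005]; o=down(np.pi/2-.124)
for z in (.05,.043,.039,.0365):
    manip.servo_line([*t,z],o,rate=.05); print(z,manip.get_position().round(4) if hasattr(manip.get_position(),'round') else manip.get_position(),np.round(manip.get_contact_force(),1))
manip.command_gripper(.060); print(manip.get_width(),np.round(manip.get_contact_force(),1))
manip.servo_line([*t,.075],o,rate=.12)
manip.servo_line([*t,.13],o,rate=.2)
c=wrist("w5"); print(manip.get_time())
cv2.imwrite("pics/w5c.png",cv2.resize(c["image"][80:280,220:480,::-1],None,fx=3,fy=3,interpolation=cv2.INTER_CUBIC))
```

```text
0.05 [0.4898 0.0234 0.0497] [ 1.4 -0.9 -1.4]
0.043 [0.4898 0.0234 0.0426] [-0.1  0.  -0.6]
0.039 [0.4899 0.0235 0.0388] [ 0.   0.4 -2.2]
0.0365 [0.4903 0.0235 0.0366] [ 1.   0.6 -0.7]
0.06002356155773202 [-0.1 -0.6 -0.5]
10.55
```

View pics/w5c.png

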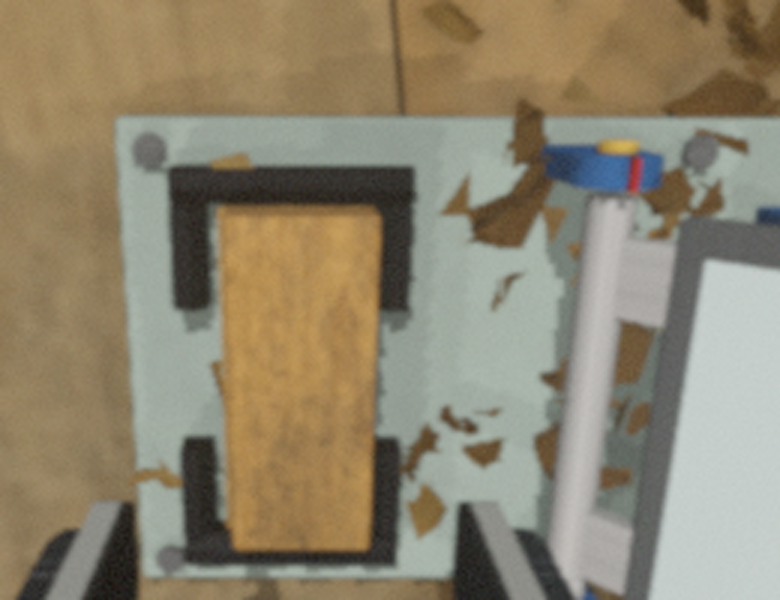

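Block is seated and square in the pocket. Now the flap: pinch the bar slightly high, then swing it along the arc.

```bash
cat > arc.py <<'E'
from h import *
e=R.from_euler('z',-.124).as_matrix()[:2,:2]
o=down(np.pi/2-.124); hinge=np.array([.49,.023])+e@[.080,.0005]; DZ=.010
def P(q,dz=DZ): return [*(hinge+e@[-.135*np.cos(q),0]), .042+.135*np.sin(q)+dz]
E
python3 - <<'E'
from arc import *
p=manip.get_position()
manip.servo_line([p[0],p[1],.24],o,rate=.2)
a=P(2.3); manip.move_to([a[0],a[1],.24],o)
manip.command_gripper(.050)
manip.servo_line(a,o,rate=.1); print(np.round(manip.get_contact_force(),1),manip.get_position(),a)
manip.command_gripper(0,30); print(manip.get_width(),manip.get_grip_force(),np.round(manip.get_contact_force(),1),manip.get_position())
c=wrist("w6"); print(manip.get_time())
E
```

```text
[ 0.3 -1.2 -0.4] [0.65926858 0.00247134 0.15335269] [np.float64(0.6587042228266762), np.float64(0.0024766630784437815), np.float64(0.15267020364385725)]
0.010817144941317698 29.522842168807983 [-6.5  0.7  6.8] [0.65740824 0.00265949 0.15333493]
13.75
```

View pics/w6.png

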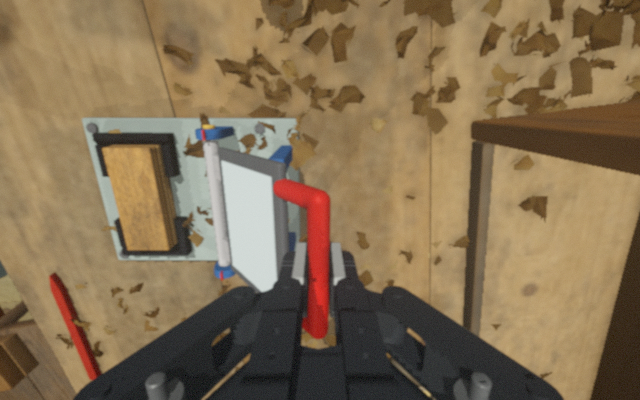

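The bar is pinched (red bar between the pads at about (317,265)). I'll swing in small steps.

Run:
```python
from arc import *
for q in np.linspace(2.2,1.571,10):
    manip.servo_line(P(q),o,rate=.06); p=np.array(manip.get_position())
    print(round(q,2),((p-P(q))*1000).round(1),np.round(manip.get_contact_force(),1),round(manip.get_width(),4))
    if np.abs(manip.get_contact_force()).max()>30: break
manip.hold(.5)
c=wrist("w7"); s=manip.camera("scene")["image"][100:270,240:400,::-1]
o_=np.zeros((600,800,3),np.uint8); o_[:400,:640]=c["image"][:,:,::-1]
cv2.imwrite("pics/s7.png",cv2.resize(s,None,fx=3.5,fy=3.5,interpolation=cv2.INTER_CUBIC)); print(manip.get_time())
```

```text
2.2 [-0.2  0.1  0.2] [ 0.3 -0.2 -2.5] 0.0103
2.13 [0.1 0.1 0.4] [-0.1  0.7 -1. ] 0.0109
2.06 [0.3 0.  0.8] [2.2 1.9 1.4] 0.011
1.99 [0.9 0.  1. ] [4.5 0.2 5.3] 0.0107
1.92 [0.9 0.  0.9] [3.3 0.9 6. ] 0.0106
1.85 [0.7 0.1 0.7] [3.3 0.5 4.9] 0.0105
1.78 [0.4 0.1 0.6] [3.6 1.1 4.7] 0.0105
1.71 [-0.5  0.2  0.3] [2.4 2.1 5.5] 0.0108
1.64 [-0.9  0.3  0. ] [2.4 3.1 4.1] 0.0104
1.57 [-1.1  0.3 -0.2] [1.4 3.5 4.5] 0.0106
17.5
```

View pics/w7.png

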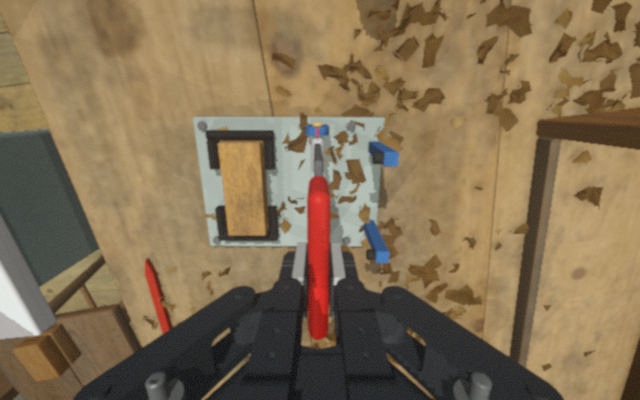

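View pics/s7.png

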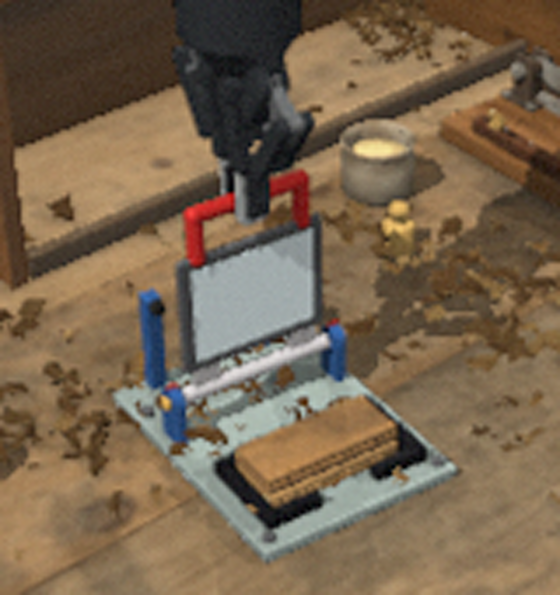

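The flap stands upright: in the wrist view the bar (318,260) lines up with the hinge cheek (317,130). The block sits in its pocket. Handing in.

Run:
```python
from rig import manip
print(manip.sign_off())
```

```text
the job is handed in; nothing more can be done
None
```

I handed the job in at about 17.5 s with the block seated in the pocket and the flap held upright by its bar; the hand-in returned no verdict, and I viewed 11 pictures, one over the limit of 10.

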